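# Close a dry box over a polished specimen

## Task

Put the freshly polished green specimen away dry: stand it in the dry box, polished face up, beside the desiccant cartridge. Then lay the gasketed lid squarely on the box and press its four corners down one after another until every catch has snapped and the lid sits flat and sealed. Leave everything else on the worktop where it is.

Things in the scene. Friction and masses are not known exactly. Their poses are not given: they have to be found in the camera images.
- specimen_green_mid (a point): green specimen mount with a round polished metal face on top, a disc 30 mm across and 17 mm high standing on the worktop; point: its centre, half-way up; z up out of the polished face. About 22 g
- specimen_red_mid (a point): red specimen mount, 30 mm across, 19 mm high, not to be disturbed; point: its centre half-way up
- specimen_black_mid (a point): black specimen mount, 25 mm across, 18 mm high, not to be disturbed; point: its centre half-way up. The three specimens stand in a loose row, about 65 mm apart, in any order
- dry_box: the dry box, fixed to the worktop: light grey tub, dark grey collar, 150 x 114 mm over the collar, mouth 126 x 90 mm, rim 55 mm high, floor at 7 mm. Origin: centre of its underside, on the worktop; x along its length towards the end with the white desiccant cartridge, y across, z up
- box_mouth (a point): centre of the dry box's mouth at rim height (55 mm), axes as the box. A soft black sponge gasket stands round the rim, top at 65 mm (400 N/m a corner). At each corner (x = +-76 mm, y = +-58 mm) stands an orange spring catch, 14 mm wide, 3 mm thick, top at 83 mm, whose nose overhangs the lid's clipped corner by 3 mm
- box_well (a point): middle of the free floor of the dry box (99 mm along x by 90 mm along y, clear of the cartridge, which is 20 mm high); point at floor level, 7 mm above the worktop; axes as the dry box
- lid_knob (a point): grip point on the lid's round black knob (30 mm across, 32 mm high), on its axis, 22 mm above the lid's top face; x along the lid's length, y across, z up. Clear lid with grey edge, 160 x 124 x 3 mm, corners clipped 14 mm, 0.2 kg; the lip under it is 25 mm deep. At the start it lies on its lip on the worktop, top face at 28 mm
- lid_centre (a point): centre of the underside of the lid's plate, axes as the lid. The lid fits the box either end round, its x along the box's x; its tapered lip enters the mouth with 1.2 mm play a side. Laid on loosely it rests on the four catches with this point about 69 mm above the worktop; sealed, at 62 mm
- lid_pad_a (a point): round thumb pad, 22 mm across, flush in the lid's top face near one corner, +50 mm along the lid's x and +38 mm along y from the lid's centre; the place to press. Point: its centre on the top face, axes as the lid. With the lid loosely on it lies 71 to 73 mm above the worktop; once its catch has snapped and the lid is flat, 65 mm
- lid_pad_b (a point): round thumb pad, 22 mm across, flush in the lid's top face near one corner, -50 mm along x, +38 mm along y from the lid's centre; the place to press. Point: its centre on the top face, axes as the lid. A corner pressed slowly (20 mm/s) with about 10 to 20 N snaps under its catch and stays; pressed on 2 mm below the sealed height the sponge brings it back up
- lid_pad_c (a point): round thumb pad, 22 mm across, flush in the lid's top face near one corner, -50 mm along x, -38 mm along y from the lid's centre; the place to press. Point: its centre on the top face, axes as the lid. With only some corners down the lid sits tilted, loose ones 1.5 to 12 mm too high, and the corner opposite a loose one may sink up to 4 mm too low
- lid_pad_d (a point): round thumb pad, 22 mm across, flush in the lid's top face near one corner, +50 mm along x, -38 mm along y from the lid's centre; the place to press. Point: its centre on the top face, axes as the lid. Heights as for the other pads
- tweezers: steel tweezers, 126 mm long, lying on the worktop, not to be disturbed; origin under their middle
- petri_dish: clear shallow dish, 89 mm across, 14 mm high, not to be disturbed; origin under its centre

How it is judged:
On the way, in this order (a step that is already met when the one before it is completed fails the run):
1. the green specimen stands on the floor of the dry box, polished face up, let go (x of specimen_green_mid in the frame of dry_box between -0.051 and 0.025 m and y of specimen_green_mid in the frame of dry_box between -0.033 and 0.033 m and z of specimen_green_mid in the frame of dry_box below 0.019 m and angle between specimen_green_mid's own z axis and vertical below 0.1 rad and contact force between the fingers and specimen_green below 0.1 N), for 0.2 s.
2. the lid lies squarely over the mouth, no corner pressed home yet (horizontal distance between lid_knob and box_mouth below 0.01 m and z of lid_pad_a in the frame of dry_box between 0.068 and 0.085 m and z of lid_pad_b in the frame of dry_box between 0.068 and 0.085 m and z of lid_pad_c in the frame of dry_box between 0.068 and 0.085 m and z of lid_pad_d in the frame of dry_box between 0.068 and 0.085 m), for 0.1 s.
3. a corner is home while another still stands up: the corners go down one after another (horizontal distance between lid_knob and box_mouth below 0.01 m and z of any of lid_pad_a, lid_pad_b, lid_pad_c, lid_pad_d in the frame of dry_box below 0.0672 m and z of any of lid_pad_a, lid_pad_b, lid_pad_c, lid_pad_d in the frame of dry_box above 0.069 m), for 0.1 s.
At the end, for the whole second after the job is handed in: The lid is sealed: all four thumb pads 63.3 to 66.7 mm above the box's underside, level within 0.015 rad, centred within 10 mm, at rest. The green specimen stands inside on the floor beside the cartridge, polished face up (tilt under 0.1 rad) (x of specimen_green_mid in the frame of dry_box between -0.051 and 0.025 m and y of specimen_green_mid in the frame of dry_box between -0.033 and 0.033 m and z of specimen_green_mid in the frame of dry_box below 0.019 m and angle between specimen_green_mid's own z axis and vertical below 0.1 rad and horizontal distance between lid_knob and box_mouth below 0.01 m and z of lid_pad_a in the frame of dry_box between 0.0633 and 0.0667 m and z of lid_pad_b in the frame of dry_box between 0.0633 and 0.0667 m and z of lid_pad_c in the frame of dry_box between 0.0633 and 0.0667 m and z of lid_pad_d in the frame of dry_box between 0.0633 and 0.0667 m and angle between lid_centre's own z axis and vertical below 0.015 rad and linear speed of lid below 0.02 m/s); the robot touches nothing.
It fails at once if specimen red pushed out of its place (over 20 mm) (distance of specimen_red_mid from where it was at the start of the episode above 0.02 m).
It fails at once if specimen black pushed out of its place (over 20 mm) (distance of specimen_black_mid from where it was at the start of the episode above 0.02 m).
It fails at once if tweezers pushed out of its place (over 30 mm) (distance of tweezers from where it was at the start of the episode above 0.03 m).
It fails at once if petri dish pushed out of its place (over 30 mm) (distance of petri_dish from where it was at the start of the episode above 0.03 m).
It also fails if it takes over 72 s, if anything falls off the work surface, if the arm or the gripper's body presses on something with over 40 N, if the wrist force passes 120 N, or if a joint passes its speed limit or range.

## Robot

A 7-joint arm with a two-finger parallel gripper is mounted at the origin on a cart in front of the work surface, level with it; the furniture and walls round the work are solid. World frame = base frame: x ahead of the robot, y to its left, z up, the work surface at z = 0. Lengths are in m, angles in rad, forces in N, time in s.
With the tool pointing down it reaches from about 0.4 to 0.85 m from the base axis. Payload 10.4 kg.
Tool frame: the origin (TCP) lies at the very end of the fingers, on their centre line; the grasp point (between the pads) lies 19 mm behind it; z points along the fingers, y is the line along which they close (so a half turn about z gives the same grasp; the last joint's range is limited). The gripper opens to 87 mm and grips with 3 to 60 N. Pads are 19 mm wide; open, the fingers measure 117 mm over their backs; the gripper's body (75 mm by 190 mm) begins 51 mm behind the grasp point.
Start: joints at [1.235, 0.332, -0.065, 1.46, 0.022, 1.35, -0.088], TCP at [0.192, -0.595, 0.223] pointing down, gripper open.
Joint ranges: [-2.6, 2.6], [-0.5, 2.12], [-1.47, 1.34], [0.16, 2.42], [-1.27, 4.41], [0.06, 2.06], [-2.6, 2.6]. Speed limits (rad/s): [2.22, 2.22, 2.79, 2.79, 3.14, 3.14, 3.14].

## Interface

Orientations are given as a unit quaternion [x, y, z, w].
In Python, from bench import * gives the robot as it stands.
- The arm moves only by the tool step_arm, never from a script. Its arguments are lists of equal length, an entry for each row: "delta_pos": the shift along the world's x, y, z in units of 25 mm (1.0 is 25 mm), a list of three; "turn": the turn about the world's z in units of 0.12 rad (1.0 is 0.12 rad). In form: {"delta_pos": [[tx, ty, tz], ...], "turn": [turn, ...]}. A call has 1 to 12 rows; each row shifts and turns the commanded pose from where the row before left it; what a row does not reach is not made up. A row lasts 1/10 s, in which the tool goes at most 50 mm and 8.59 degrees, less where a joint would pass 70% of its speed; a pose out of reach is approached as far as the arm can. A call with a number of a shift or a turn outside -1 to 1 is refused whole. A call with a gripper value outside its range is refused whole. "grip" is the closure, from 0 (fully open) to 1 (shut), set as the call begins (left out, the last holds). The fingers move at their own pace and stop on an object; "newtons" is the grip in N (left out, the last holds). Time passes only in rows, so rows that do not move let the fingers close. It gives the time, the measured TCP pose, the force, the opening and the grip force at its end, in the units of the state.
- read_state(): the state, without advancing time (a new reading comes with each control period).
- camera(name): name is "scene" or "side" or "wrist"; returns a dict with "image" (384x512x3 uint8, red, green, blue), "z_map" (384x512 float32, m along the optical axis (not along the pixel's ray), 0 where there is no reading), "mtx" (3x3 intrinsics, pixels), "view" (4x4, takes a point from world to camera coordinates). Camera axes: x right, y up, looking along -z (the intrinsics and any distortion apply to the point x, -y, -z); pixel columns grow to the right and rows downward; lengths in m; the calibration is good to about 2 mm. A picture is of the moment at which its call begins.
- close_job(): hands the job in; it is judged then, once.
The state is a dict: "time": time; "joint_positions": joint angles; "joint_vel": joint speeds; "joint_torque": joint torques, N m; "ee_pos": TCP position; "eef_rot": TCP orientation; "ft_force": force on the tool from outside, world axes, zero at the start; "torque": the same for the moment, N m; "width": finger opening in m; "grip_force": force on a finger pad.
Only numpy, scipy, OpenCV 4.12 (cv2) and the standard library are available. Lean on these libraries where they do the work, as an engineer would, in place of code of your own. Each camera call takes 0.05 s, during which the arm holds its last target. There are 200 camera calls.

## Working session

There is one attempt and no reset: what is moved stays moved. The work goes in short steps, Python scripts to look and compute and a tool call to move; the robot and the scene stay as the last step left them, time stands still between calls to the robot, and variables do not carry over. Pictures are saved under pics/ and viewed, at most 10 in all, crops included, and the job is handed in when it is done.

Besides the shell and the picture viewer there is one more tool, called as name(argument=value, ...), one argument or row to a line, values as JSON. step_arm: Moves the arm, as the interface text tells. Shifts and turns lie within -1 to 1; 1 stands for 25 mm of shift or 0.12 rad of turn. Its arguments: {"type":"object","properties":{"delta_pos":{"type":"array"},"turn":{"type":"array"},"grip":{"type":"number"},"newtons":{"type":"number"}},"required":["delta_pos","turn"]}

```bash
mkdir -p pics
cat > h.py <<'E'
from bench import *
import numpy as np, cv2
def snap(name,fn):
    c=camera(name); cv2.imwrite('pics/'+fn+'.png',cv2.cvtColor(c['image'],cv2.COLOR_RGB2BGR)); np.savez('pics/'+fn,**c); return c
def load(fn): return np.load('pics/'+fn+'.npz')
def ray(c,u,v):
    d=np.linalg.inv(c['mtx'])@[u,v,1]; d=np.array([d[0],-d[1],-d[2]])
    R=c['view'][:3,:3]; t=c['view'][:3,3]
    return -R.T@t, R.T@d
def onz(c,u,v,z):
    o,d=ray(c,u,v); return o+d*(z-o[2])/d[2]
def proj(c,p):
    q=c['view'][:3,:3]@p+c['view'][:3,3]; q=c['mtx']@[q[0],-q[1],-q[2]]; return q[:2]/q[2]
def cloud(c):
    z=c['z_map']; v,u=np.indices(z.shape); d=np.stack([u,v,np.ones_like(u)],-1)@np.linalg.inv(c['mtx']).T*z[...,None]
    d=d*[1,-1,-1]; R=c['view'][:3,:3]; return (d-c['view'][:3,3])@R
E
python3 - <<'E'
from h import *
a=snap('scene','s0');b=snap('side','d0');print(a['mtx'],b['mtx'])
im=np.hstack([a['image'],b['image']])
for c in(a,b): print(-c['view'][:3,:3].T@c['view'][:3,3])
s=read_state();print(s['time'],s['ee_pos'],s['eef_rot'],s['ft_force'],s['width'])
E
```

```text
[[488.82740959   0.         253.37722791]
 [  0.         488.82740959 193.75883491]
 [  0.           0.           1.        ]] [[355.79336063   0.         255.77340124]
 [  0.         355.79336063 194.06910818]
 [  0.           0.           1.        ]]
[-0.1609463   0.95099175  1.32507861]
[-0.07674568  1.09866103  0.54327069]
0.1 [ 0.19224761 -0.59433041  0.22182341] [ 9.87785848e-01  1.55816239e-01 -1.35249607e-04 -6.32650226e-04] [-0.28413201 -0.13893056  0.23882509] 0.0868142802055495
```

View pics/s0.png

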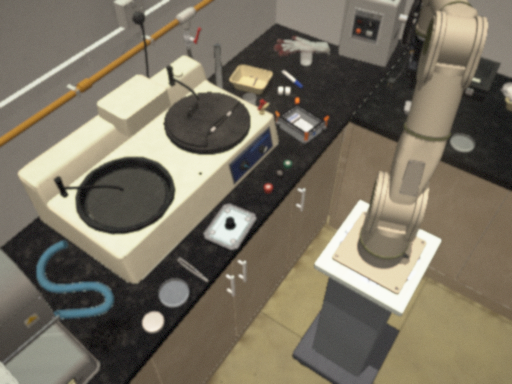

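View pics/d0.png

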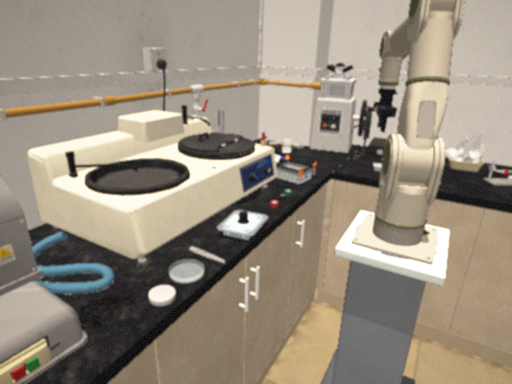

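The scene view shows the box at about (303,122), green at (288,162), black at about (279,172), red at (268,187), the lid at (230,225) and its knob near (230,222). The side view shows the same row, with the lid at (243,222).

Run:
```python
from h import *
a=load('s0');b=load('d0')
hsv=cv2.cvtColor(a['image'],cv2.COLOR_RGB2HSV)
def blobs(c,lo,hi,roi,z,n):
    hsv=cv2.cvtColor(c['image'],cv2.COLOR_RGB2HSV)
    m=cv2.inRange(hsv,lo,hi); k=np.zeros_like(m); u0,u1,v0,v1=roi;k[v0:v1,u0:u1]=m[v0:v1,u0:u1]
    N,_,st,ce=cv2.connectedComponentsWithStats(k)
    for i in range(1,N):
        if st[i,4]>=3: print(n,st[i],ce[i].round(1),onz(c,*ce[i],z).round(4))
blobs(a,(45,60,40),(90,255,255),(270,310,145,180),.01,'green')
blobs(a,(0,120,60),(8,255,255),(255,290,170,200),.01,'red')
blobs(a,(5,150,120),(20,255,255),(265,340,90,150),.08,'catch')
blobs(a,(0,0,0),(180,255,60),(215,245,210,240),.05,'knob')
blobs(a,(0,0,130),(180,60,255),(200,260,195,255),.028,'lid')
P=cloud(a);print(P[222,230],P[162,288],P[122,303],P[292,174])
for uv in [(279,172),(193,268),(174,292)]: print(uv,onz(a,*uv,.01).round(3))
c=cv2.resize(np.array(a['image'][90:265,180:350]),None,fx=4,fy=4,interpolation=cv2.INTER_CUBIC)[:600]
cv2.imwrite('pics/c0.png',cv2.cvtColor(cv2.resize(c,(583,600)) if 0 else c,cv2.COLOR_RGB2BGR))
```

```text
green [283 161   9   8  35] [287.1 164.9] [ 0.4424 -0.1478  0.01  ]
red [263 183  10  11  69] [267.6 187.9] [ 0.4398 -0.0131  0.01  ]
catch [295  97   5   7  29] [296.9  99.8] [ 0.5677 -0.4134  0.08  ]
catch [275 111   5   5  15] [277.1 113.3] [ 0.5882 -0.3004  0.08  ]
catch [324 116   5   6  19] [326.1 118.1] [ 0.419  -0.3841  0.08  ]
catch [305 133   3   7  17] [305.9 135.5] [ 0.4331 -0.2563  0.08  ]
knob [215 210   3   4   9] [215.8 211.1] [0.5064 0.1986 0.05  ]
knob [226 219   9  10  64] [229.8 223.5] [0.4381 0.2133 0.05  ]
lid [200 195  26  26 303] [208.3 203.3] [0.5594 0.1734 0.028 ]
lid [ 204  205   52   44 1290] [229.7 226.3] [0.4417 0.2099 0.028 ]
[0.43547467 0.21485402 0.06181792] [ 0.44309718 -0.1538328   0.02017243] [ 0.51615412 -0.38520227  0.0100851 ] [0.44499007 0.49000751 0.00468458]
(279, 172) [ 0.448 -0.101  0.01 ]
(193, 268) [0.449 0.394 0.01 ]
(174, 292) [0.443 0.492 0.01 ]
```

View pics/c0.png

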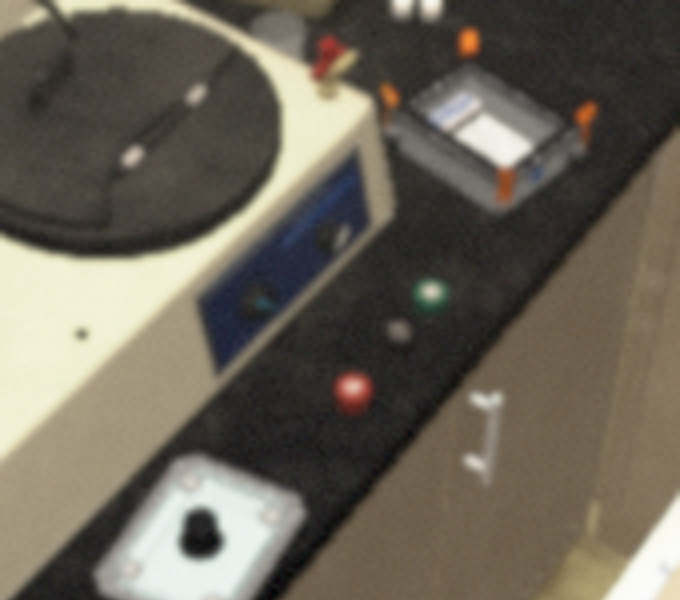

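step_arm(
  delta_pos=[
    [0.8, 1, 0.25],
    [0.8, 1, 0.25],
    [0.8, 1, 0.25],
    [0.8, 1, 0.25],
    [0.8, 1, 0.25],
    [0.8, 1, 0.25],
    [0.8, 1, 0.25],
    [0.8, 1, 0.25],
    [0.8, 1, 0.25],
    [0.8, 1, 0.25],
    [0.8, 1, 0.25],
    [0.8, 1, 0.25],
  ],
  turn=[0, 0, 0, 0, 0, 0, 0, 0, 0, 0, 0, 0],
)

```text
time: 1.3
ee_pos: [0.4328, -0.2935, 0.2976]
eef_rot: [0.988, 0.156, -0.0, -0.0]
ft_force: [0.1, -0.0, -0.2]
width: 0.0867
grip_force: 0.0
```

Run:
```python
from h import *
a=snap('wrist','w0')
s=read_state();print(s['time'],s['ee_pos'],s['eef_rot'],s['joint_positions'].round(2) if hasattr(s['joint_positions'],'round') else s['joint_positions'],s['ft_force'])
print(-a['view'][:3,:3].T@a['view'][:3,3],a['view'][:3,:3])
P=cloud(load('s0')).reshape(-1,3)
# polisher heights on grid
for y in np.arange(-.3,.31,.05):
    r=[]
    for x in np.arange(.4,.66,.03):
        m=(abs(P[:,0]-x)<.015)&(abs(P[:,1]-y)<.025); r.append(round(np.percentile(P[m,2],90),2) if m.sum()>3 else -1)
    print(round(y,2),r)
```

```text
1.35 [ 0.43676443 -0.28839152  0.29871579] [ 9.87271074e-01  1.59040919e-01  1.25987518e-03 -4.74631493e-04] [ 0.82  0.1  -0.35  1.59  0.03  1.46 -0.78] [2.41185554 5.32465316 0.74331374]
[ 0.50854893 -0.26863932  0.46091695] [[ 3.06609993e-01 -9.51835149e-01 -4.01901029e-04]
 [ 9.11285816e-01  2.93669912e-01 -2.88645362e-01]
 [ 2.74860827e-01  8.81353057e-02  9.57436000e-01]]
-0.3 [np.float64(0.0), np.float64(0.07), np.float64(0.07), np.float64(0.06), np.float64(0.06), np.float64(0.06), np.float64(0.07), np.float64(0.07), -1]
-0.25 [np.float64(0.0), np.float64(0.04), np.float64(0.01), np.float64(0.01), np.float64(0.01), np.float64(0.01), -1, -1, -1]
-0.2 [np.float64(0.0), np.float64(0.01), np.float64(0.01), np.float64(0.01), np.float64(0.14), np.float64(0.18), np.float64(0.22), np.float64(0.19), np.float64(0.18)]
-0.15 [np.float64(-0.0), np.float64(0.02), np.float64(0.02), np.float64(0.01), np.float64(0.17), np.float64(0.19), np.float64(0.23), np.float64(0.21), np.float64(0.22)]
-0.1 [np.float64(-0.0), np.float64(0.02), np.float64(0.02), np.float64(0.11), np.float64(0.17), np.float6
[... 697 characters left out ...]
np.float64(0.22), np.float64(0.22)]
0.15 [np.float64(0.03), np.float64(0.03), np.float64(0.03), np.float64(0.03), np.float64(0.15), np.float64(0.18), np.float64(0.19), np.float64(0.19), np.float64(0.21)]
0.2 [np.float64(0.03), np.float64(0.06), np.float64(0.06), np.float64(0.03), np.float64(0.15), np.float64(0.19), np.float64(0.19), np.float64(0.19), np.float64(0.19)]
0.25 [np.float64(0.03), np.float64(0.03), np.float64(0.03), np.float64(0.03), np.float64(0.14), np.float64(0.18), np.float64(0.19), np.float64(0.2), np.float64(0.2)]
0.3 [np.float64(0.0), np.float64(0.03), np.float64(0.03), np.float64(0.03), np.float64(0.14), np.float64(0.18), np.float64(0.2), np.float64(0.2), np.float64(0.18)]
```

View pics/w0.png

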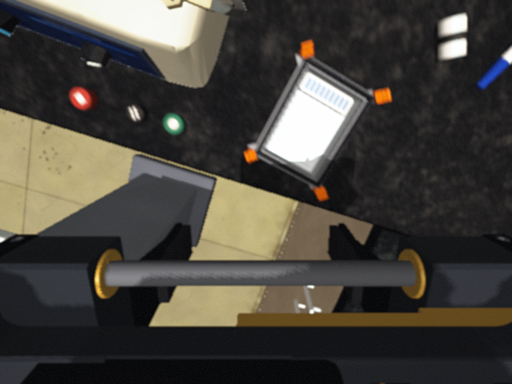

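The wrist view shows green at (173,123), black at (136,113) and red at (80,97). The catches are at (307,49), (383,96), (251,156) and (321,193), and the blue-marked cartridge is at the far end, near (328,92).

```bash
cat >> h.py <<'E'
def blobs(c,lo,hi,roi,z,n,mn=10):
    hsv=cv2.cvtColor(c['image'],cv2.COLOR_RGB2HSV)
    m=cv2.inRange(hsv,lo,hi); k=np.zeros_like(m); u0,u1,v0,v1=roi;k[v0:v1,u0:u1]=m[v0:v1,u0:u1]
    N,_,st,ce=cv2.connectedComponentsWithStats(k)
    for i in range(1,N):
        if st[i,4]>=mn: print(n,st[i],ce[i].round(1),onz(c,*ce[i],z).round(4))
E
python3 - <<'E'
from h import *
a=load('w0')
blobs(a,(45,60,40),(90,255,255),(155,190,105,140),.012,'green')
blobs(a,(0,120,60),(8,255,255),(60,100,80,115),.012,'red')
blobs(a,(5,150,120),(20,255,255),(235,400,30,210),.078,'catch')
P=cloud(a)
for n,(u,v) in dict(green=(173,123),black=(136,113),cart=(328,90),floor=(295,145)).items(): print(n,P[v,u].round(3))
# polisher front face: min x where z>0.05, per y bin
Q=P[:230].reshape(-1,3);Q=Q[(Q[:,2]>.03)&(Q[:,2]<.16)&(Q[:,1]>-.22)]
for y in np.arange(-.22,.05,.02):
    m=abs(Q[:,1]-y)<.01
    if m.sum()>5: print(round(y,2),np.percentile(Q[m,0],1).round(3),Q[m,2].min().round(3),m.sum())
E
```

```text
green [162 112  23  24 305] [173.3 123.2] [ 0.4458 -0.1474  0.012 ]
red [ 68  86  27  25 396] [81.6 97.7] [ 0.4399 -0.0065  0.012 ]
catch [300  40  14  19 217] [306.9  49. ] [ 0.5929 -0.3026  0.078 ]
catch [374  88  18  16 233] [382.5  95.6] [ 0.5718 -0.4148  0.078 ]
catch [244 149  14  14 140] [250.2 155.3] [ 0.4454 -0.2751  0.078 ]
catch [313 186  15  15 137] [320.6 193. ] [ 0.4247 -0.3869  0.078 ]
green [ 0.447 -0.149  0.019]
black [ 0.444 -0.092  0.02 ]
cart [ 0.563 -0.355  0.028]
floor [ 0.472 -0.34   0.01 ]
-0.22 0.59 0.087 57
-0.2 0.52 0.037 1361
-0.18 0.508 0.063 634
-0.16 0.506 0.064 435
-0.14 0.505 0.064 462
-0.12 0.506 0.08 352
-0.1 0.506 0.078 353
-0.08 0.496 0.078 700
-0.06 0.495 0.104 337
-0.04 0.508 0.079 358
-0.02 0.508 0.079 379
-0.0 0.509 0.08 313
0.02 0.498 0.079 421
0.04 0.51 0.078 7
```

step_arm(
  delta_pos=[
    [0.04, 0.49, 0],
    [0.04, 0.49, 0],
    [0.04, 0.49, 0],
    [0.04, 0.49, 0],
    [0.04, 0.49, 0],
    [0.04, 0.49, 0],
    [0.04, 0.49, 0],
    [0.04, 0.49, 0],
    [0.04, 0.49, 0],
    [0.04, 0.49, 0],
    [0.04, 0.49, 0],
    [0.04, 0.49, 0],
  ],
  turn=[1, 1, 1, 1, 1, 1, 1, 1, 1, 1, 1, 1],
  grip=0.48,
)

```text
time: 2.55
ee_pos: [0.4441, -0.1473, 0.2973]
eef_rot: [0.638, 0.77, -0.0, -0.0]
ft_force: [-0.0, 0.0, -0.3]
width: 0.0454
grip_force: 0.0
```

step_arm(
  delta_pos=[
    [0, 0, 0],
    [0, 0, 0],
    [0, 0, 0],
    [0, 0, -0.4],
    [0, 0, -0.4],
    [0, 0, -0.4],
    [0, 0, -0.4],
    [0, 0, -0.4],
    [0, 0, -0.5],
    [0, 0, -0.5],
    [0, 0, -0.5],
    [0, 0, -0.5],
  ],
  turn=[1, 1, 1, 1, 1, 1, 1, 1, 1, 1, 1, 0.57],
)

```text
time: 3.75
ee_pos: [0.4441, -0.1478, 0.1968]
eef_rot: [-0.002, 1.0, 0.0, -0.0]
ft_force: [-0.1, -0.3, 1.1]
width: 0.0451
grip_force: 0.0
```

Run:
```python
from h import *
import time
a=snap('wrist','w1')
s=read_state();print(s['time'],s['ee_pos'],s['eef_rot'],s['joint_positions'],s['ft_force'],s['width'])
blobs(a,(45,60,40),(90,255,255),(0,512,0,384),.012,'green')
for c in ((.446,-.147,.012),(.444,-.09,.012)): print(proj(a,np.array(c)))
```

```text
3.8 [ 0.44314015 -0.14752674  0.19485751] [-3.47344150e-03  9.99992733e-01  6.11547936e-04 -1.44722584e-03] [ 0.71534353  0.03234866 -0.49558763  1.87384465  0.01566712  1.24242031
  1.79261817] [-0.55074377 -0.07411162 -2.6095879 ] 0.04561449379054082
green [245 160  26  27 398] [257.3 172.5] [ 0.443  -0.1503  0.012 ]
[259.90906944 174.73659508]
[304.74752995 173.33464477]
```

View pics/w1.png

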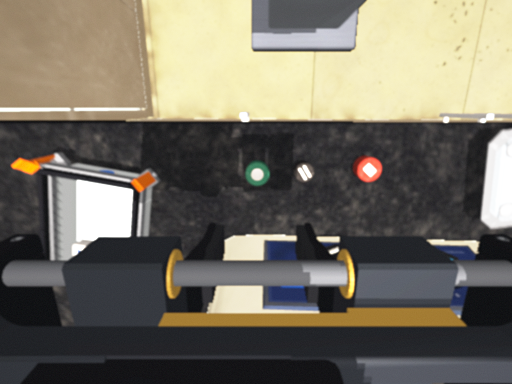

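Green is at (257,172), midway between the fingertips (210 and 305). Black is at (305,172).

step_arm(
  delta_pos=[
    [0, -0.08, -0.85],
    [0, 0, -0.85],
    [0, 0, -0.85],
    [0, 0, -0.85],
    [0, 0, -0.85],
    [0, 0, -0.85],
    [0, 0, -0.85],
    [0, 0, -0.85],
    [0, 0, -0.22],
    [0, 0, -0.22],
    [0, 0, -0.22],
    [0, 0, -0.22],
  ],
  turn=[0, 0, 0, 0, 0, 0, 0, 0, 0, 0, 0, 0],
)

```text
time: 5.0
ee_pos: [0.4449, -0.15, 0.006]
eef_rot: [0.0, 1.0, -0.0, 0.001]
ft_force: [-0.5, 0.2, -0.5]
width: 0.0451
grip_force: 0.0
```

step_arm(
  delta_pos=[
    [0, 0, 0],
    [0, 0, 0],
    [0, 0, 0],
    [0, 0, 0],
    [0, 0, 0],
    [0, 0, 0],
  ],
  turn=[0, 0, 0, 0, 0, 0],
  grip=1,
  newtons=12,
)

```text
time: 5.6
ee_pos: [0.4446, -0.1498, 0.0059]
eef_rot: [0.0, 1.0, -0.0, 0.0]
ft_force: [-0.7, -1.0, 4.1]
width: 0.0293
grip_force: 12.0
```

step_arm(
  delta_pos=[
    [0, 0, 0.5],
    [0, 0, 1],
    [0, 0, 1],
    [0, 0, 1],
    [0, 0, 1],
    [0, -0.3, 1],
    [0, -0.7, 0.5],
    [0, -0.9, 0],
    [0, -1, 0],
    [0, -1, 0],
    [0, -1, 0],
    [0.4, -1, 0],
  ],
  turn=[0, 0, 0, 0, 0, 0, 0, 0, 0, 0, 0, -0.3],
)

```text
time: 6.8
ee_pos: [0.4535, -0.2984, 0.1565]
eef_rot: [0.019, 1.0, -0.0, -0.0]
ft_force: [1.2, -0.2, 0.2]
width: 0.0294
grip_force: 12.0
```

step_arm(
  delta_pos=[
    [0.4, -0.9, 0],
    [0.6, -0.9, 0],
    [0.4, 0, 0],
    [0.26, 0, 0],
    [0, 0, 0],
    [0, 0, 0],
  ],
  turn=[-0.3, -0.3, -0.3, -0.35, 0, 0],
)

```text
time: 7.4
ee_pos: [0.4957, -0.342, 0.156]
eef_rot: [0.092, 0.996, 0.0, -0.0]
ft_force: [-0.2, -0.7, 0.7]
width: 0.0295
grip_force: 12.0
```

Run:
```python
from h import *
a=snap('wrist','w2');b=snap('scene','s2')
s=read_state();print(s['time'],s['ee_pos'],s['eef_rot'],s['width'])
blobs(a,(5,150,120),(20,255,255),(0,512,0,384),.078,'catch')
blobs(a,(45,60,40),(90,255,255),(0,512,0,384),.16,'green')
```

```text
7.5 [ 0.49542382 -0.34222351  0.15594446] [ 9.26441276e-02  9.95699283e-01 -5.96891613e-05  2.69789213e-06] 0.029186860533752725
catch [174 117  26  22 364] [187.3 127. ] [ 0.4214 -0.3894  0.078 ]
catch [310 117  26  22 180] [322.1 126.2] [ 0.4417 -0.2781  0.078 ]
catch [193 250  12  49 270] [197.7 272.7] [ 0.5589 -0.4155  0.078 ]
catch [315 250  13  49 226] [321.2 271. ] [ 0.5796 -0.2958  0.078 ]
catch [ 130  308  305   18 4383] [292. 318.] [ 0.6294 -0.3325  0.078 ]
green [ 235  214   51   47 1435] [259.8 237. ] [ 0.4933 -0.341   0.16  ]
```

View pics/w2.png

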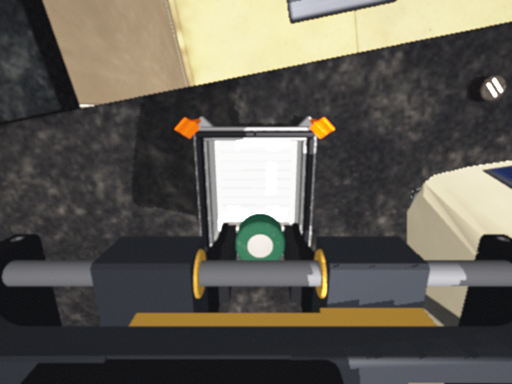

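The specimen is held level at (260,237), over the box mouth and centred between the collars (197–315).

step_arm(
  delta_pos=[
    [0, 0, -0.5],
    [0, 0, -0.8],
    [0, 0, -0.8],
    [0, 0, -0.8],
    [0, 0, -0.8],
    [0, 0, -0.7],
    [0, 0, -0.5],
    [0, 0, -0.3],
    [0, 0, -0.25],
    [0, 0, -0.22],
    [0, 0, 0],
    [0, 0, 0],
  ],
  turn=[0, 0, 0, 0, 0, 0, 0, 0, 0, 0, 0, 0],
)

```text
time: 8.7
ee_pos: [0.4961, -0.3423, 0.0143]
eef_rot: [0.093, 0.996, -0.0, 0.0]
ft_force: [0.4, 0.3, -0.5]
width: 0.0297
grip_force: 12.0
```

step_arm(
  delta_pos=[
    [0, 0, 0],
    [0, 0, 0],
    [0, 0, 0],
    [0, 0, 0],
    [0, 0, 0.3],
    [0, 0, 0.6],
    [0, 0, 1],
    [0, 0, 1],
    [0, 0, 1],
    [0, 0, 1],
    [0, 0, 1],
    [0, 0, 1],
  ],
  turn=[0, 0, 0, 0, 0, 0, 0, 0, 0, 0, 0, 0],
  grip=0.5,
)

```text
time: 9.9
ee_pos: [0.4959, -0.3421, 0.189]
eef_rot: [0.093, 0.996, -0.0, 0.001]
ft_force: [0.5, -1.0, 0.8]
width: 0.0436
grip_force: 0.0
```

Run:
```python
from h import *
a=snap('wrist','w3')
s=read_state();print(s['time'],s['ee_pos'],s['width'])
blobs(a,(45,60,40),(90,255,255),(0,512,0,384),.02,'green')
P=cloud(a);hsv=cv2.cvtColor(a['image'],cv2.COLOR_RGB2HSV);m=cv2.inRange(hsv,(45,60,40),(90,255,255))>0
print(np.median(P[m],0))
```

```text
9.95 [ 0.49753883 -0.34299223  0.19357073] 0.04333181415627171
green [249 164  23  24 290] [259.9 174.9] [ 0.4948 -0.3412  0.02  ]
[ 0.49203121 -0.34078086  0.02516146]
```

step_arm(
  delta_pos=[
    [-0.2, 1, 0.5],
    [-0.2, 1, 0.5],
    [-0.2, 1, 0.5],
    [-0.2, 1, 0],
    [-0.2, 1, 0],
    [-0.2, 1, 0],
    [-0.2, 1, 0],
    [-0.2, 1, 0],
    [-0.2, 1, 0],
    [-0.2, 1, 0],
    [-0.2, 1, 0],
    [0, 1, 0],
  ],
  turn=[0.5, 0.5, 0.5, 0.05, 0, 0, 0, 0, 0, 0, 0, 0],
  grip=0,
)

```text
time: 11.15
ee_pos: [0.4404, -0.0411, 0.225]
eef_rot: [0.0, 1.0, -0.001, 0.001]
ft_force: [0.1, -0.5, 0.4]
width: 0.0872
grip_force: 0.0
```

step_arm(
  delta_pos=[
    [0, 1, 0],
    [0, 1, 0],
    [0, 1, 0],
    [0, 1, 0],
    [0, 1, 0],
    [0, 1, 0],
    [0, 1, 0],
    [0, 0.8, 0],
    [0, 0.5, 0],
    [0, 0.3, 0],
    [0, 0, 0],
  ],
  turn=[0, 0, 0, 0, 0, 0, 0, 0, 0, 0, 0],
)

```text
time: 12.25
ee_pos: [0.4407, 0.1737, 0.2244]
eef_rot: [-0.001, 1.0, 0.0, 0.0]
ft_force: [-0.2, -0.6, -0.3]
width: 0.0871
grip_force: 0.0
```

Run:
```python
from h import *
a=snap('wrist','w4')
s=read_state();print(s['time'],s['ee_pos'],s['eef_rot'],s['joint_positions'],s['width'])
print(-a['view'][:3,:3].T@a['view'][:3,3])
```

```text
12.3 [0.44085439 0.17273071 0.22422374] [-3.58580735e-05  9.99999970e-01 -9.10369168e-05  2.24102197e-04] [ 0.37433657  0.04924864 -0.85443794  1.80561655  0.03888682  1.3035013
  1.08110352] 0.0868872530412601
[0.36109766 0.17394502 0.3877475 ]
```

View pics/w4.png

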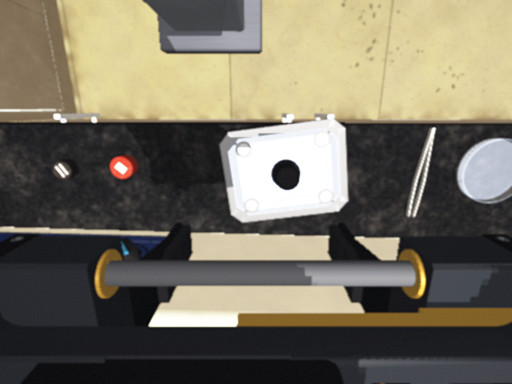

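The lid's knob is at (286,174), its pads at about (243,149), (321,139), (325,197) and (251,205). Its long axis runs roughly along world y.

Run:
```python
from h import *
a=load('w4')
g=cv2.cvtColor(a['image'],cv2.COLOR_RGB2GRAY);hsv=cv2.cvtColor(a['image'],cv2.COLOR_RGB2HSV)
m=cv2.inRange(hsv,(0,0,110),(180,70,255)); k=np.zeros_like(m);k[124:226,215:352]=m[124:226,215:352]
k=cv2.morphologyEx(k,cv2.MORPH_OPEN,np.ones((5,5)))
cs,_=cv2.findContours(k,cv2.RETR_EXTERNAL,cv2.CHAIN_APPROX_NONE);c=max(cs,key=cv2.contourArea)[:,0]
w=np.array([onz(a,*p,.027)[:2] for p in c])
r=cv2.minAreaRect((w*1000).astype(np.float32));print('rect mm',r)
pp=[(243,149),(321,139),(325,197),(251,205)]
sub=[]
ed=g.copy()
for u,v in pp:
    h=cv2.HoughCircles(cv2.resize(g[v-14:v+15,u-14:u+15],None,fx=6,fy=6,interpolation=cv2.INTER_CUBIC),cv2.HOUGH_GRADIENT,1.5,200,param1=80,param2=12,minRadius=30,maxRadius=65)
    if h is not None: x,y,rr=h[0,0]; q=(u-14+x/6,v-14+y/6)
    else: q=(u,v);rr=0
    p=onz(a,*q,.028);sub.append(p[:2]);print(q,rr,p.round(4))
sub=np.array(sub);print('c',sub.mean(0)); d1=sub[1]-sub[0]+sub[2]-sub[3];print('ang',np.arctan2(d1[1],d1[0]),np.linalg.norm(d1)/2,np.linalg.norm(sub[0]-sub[3]))
P=cloud(a);K=np.zeros_like(g);K[155:195,268:305]=cv2.inRange(g,0,40)[155:195,268:305]
blobs(a,(0,0,0),(180,255,45),(265,310,155,195),.06,'knobtop')
t=P[(P[...,2]>.055)&(P[...,2]<.07)&(abs(P[...,1]-.21)<.03)&(abs(P[...,0]-.44)<.03)];print(len(t),t.mean(0),(t.max(0)+t.min(0))/2)
```

```text
rect mm ((443.5830383300781, 207.7422637939453), (125.91693115234375, 161.8612823486328), 7.217746734619141)
(np.float32(243.375), np.float32(148.375)) 42.9 [0.4111 0.1532 0.028 ]
(321, 139) 0 [0.3992 0.2518 0.028 ]
(325, 197) 0 [0.4764 0.2621 0.028 ]
(251, 205) 0 [0.4878 0.1623 0.028 ]
c [0.44362336 0.2073767 ]
ang 1.6874698088922944 0.09990035364113001 0.07729921282402324
knobtop [273 161  26  28 582] [285.8 174.2] [0.4375 0.2053 0.06  ]
492 [0.44194827 0.20701514 0.06067777] [0.44262272 0.20712699 0.05916334]
```

step_arm(
  delta_pos=[
    [0.14, 0.72, 0],
    [0, 0.7, -0.4],
    [0, 0, -1],
    [0, 0, -1],
    [0, 0, -1],
    [0, 0, -1],
    [0, 0, -1],
    [0, 0, -1],
    [0, 0, -0.7],
    [0, 0, -0.3],
    [0, 0, -0.25],
    [0, 0, 0],
  ],
  turn=[0, 0, 0, 0, 0, 0, 0, 0, 0, 0, 0, 0],
  grip=0.2,
)

```text
time: 13.5
ee_pos: [0.4445, 0.2079, 0.0325]
eef_rot: [0.0, 1.0, -0.0, -0.0]
ft_force: [0.1, -0.5, -0.2]
width: 0.0697
grip_force: 0.0
```

step_arm(
  delta_pos=[
    [0, 0, 0],
    [0, 0, 0],
    [0, 0, 0],
    [0, 0, 0],
    [0, 0, 0],
    [0, 0, 0],
    [0, 0, 0],
  ],
  turn=[0, 0, 0, 0, 0, 0, 0],
  grip=1,
  newtons=35,
)

```text
time: 14.2
ee_pos: [0.4443, 0.2084, 0.0326]
eef_rot: [0.0, 1.0, 0.0, 0.0]
ft_force: [0.1, -0.4, 0.2]
width: 0.0289
grip_force: 35.0
```

step_arm(
  delta_pos=[
    [-0.4, 0, 0.4],
    [-0.4, 0, 0.6],
    [0, 0, 1],
    [0, 0, 1],
    [0, 0, 1],
    [0, 0, 1],
    [0, 0, 1],
    [0, 0, 1],
    [0, 0, 1],
    [0, 0, 1],
    [0, -0.3, 0.2],
    [0, -0.7, 0],
  ],
  turn=[0, 0, 0, 0, 0, 0, 0, 0, 0, 0, 0, 0],
)

```text
time: 15.4
ee_pos: [0.4242, 0.184, 0.2628]
eef_rot: [-0.001, 1.0, 0.0, 0.0]
ft_force: [-0.7, -0.3, -2.6]
width: 0.0291
grip_force: 35.0
```

step_arm(
  delta_pos=[
    [0, -1, 0],
    [0, -1, 0],
    [0, -1, 0],
    [0, -1, 0],
    [0, -1, 0],
    [0, -1, 0],
    [0, -1, 0],
    [0, -1, 0],
    [0, -1, 0],
    [0, -1, 0],
    [0, -1, 0],
    [0, -1, 0],
  ],
  turn=[-0.4, -0.8, -0.8, -0.8, -0.8, -0.8, -0.8, -0.8, -0.8, -0.8, -0.8, -0.8],
)

```text
time: 16.6
ee_pos: [0.4234, -0.1181, 0.2613]
eef_rot: [0.526, 0.85, -0.0, -0.001]
ft_force: [-0.3, 0.1, -2.2]
width: 0.0292
grip_force: 35.0
```

step_arm(
  delta_pos=[
    [0.1, -1, 0],
    [0.3, -1, 0],
    [0.3, -1, 0],
    [0.4, -1, 0],
    [0.4, -1, 0],
    [0.4, -1, 0],
    [0.4, -1, 0],
    [0.4, -1, 0],
    [0.4, -0.7, 0],
    [0.26, -0.44, 0],
    [0, 0, 0],
    [0, 0, 0],
  ],
  turn=[-0.8, -0.8, -0.8, -0.8, -0.8, -0.8, -0.8, -0.5, -0.35, 0, 0, 0],
)

```text
time: 17.8
ee_pos: [0.5077, -0.3448, 0.2613]
eef_rot: [0.807, 0.591, -0.0, -0.001]
ft_force: [-0.1, 0.0, -1.4]
width: 0.0295
grip_force: 35.0
```

Run:
```python
from h import *
a=snap('wrist','w5');b=snap('scene','s5')
s=read_state();print(s['time'],s['ee_pos'],s['eef_rot'],s['joint_positions'],s['width'])
i=np.array(b['image'])[60:180,240:400]
i=cv2.resize(i,None,fx=2.5,fy=2.5,interpolation=cv2.INTER_CUBIC)
o=np.zeros((384+300,512,3),np.uint8)
o=np.zeros((384,512+288,3),np.uint8);o[:,:512]=a['image'];i=cv2.resize(i,(288,216));o[:216,512:]=i
cv2.imwrite('pics/c5.png',cv2.cvtColor(o,cv2.COLOR_RGB2BGR))
```

```text
17.9 [ 0.50797648 -0.34437009  0.26219679] [ 8.06815446e-01  5.90803434e-01 -7.15334858e-05 -3.65956378e-04] [ 0.81627285  0.31591439 -0.37701821  1.41556545  0.11552271  1.43262676
  0.1335559 ] 0.02904512098250451
```

View pics/c5.png

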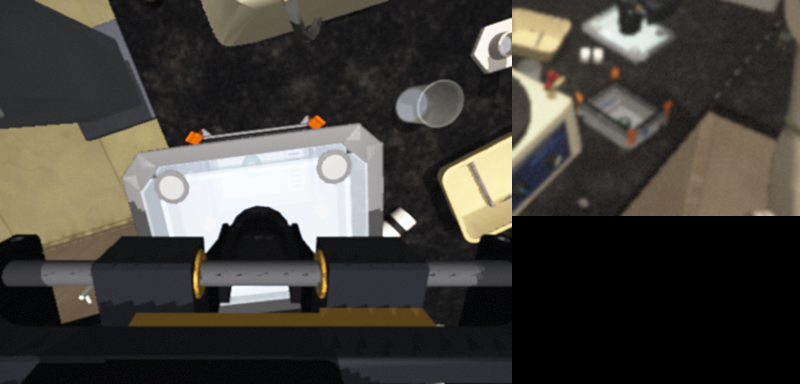

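The wrist view shows the two +y pads at (173,187) and (333,166), and two catches at (194,138) and (317,122). The two lines are parallel, so the lid is turned correctly. Next I'll work out the lateral offset.

```bash
cat >> h.py <<'E'
def padfit(a,u,v,z,mnr=14,mxr=20):
    g=cv2.cvtColor(a['image'],cv2.COLOR_RGB2GRAY);w=26;S=4
    h=cv2.HoughCircles(cv2.resize(g[v-w:v+w+1,u-w:u+w+1],None,fx=S,fy=S,interpolation=cv2.INTER_CUBIC),cv2.HOUGH_GRADIENT,1.5,400,param1=80,param2=15,minRadius=mnr*S,maxRadius=mxr*S)
    if h is None: return None
    x,y,r=h[0,0]; q=(u-w+(x-1.5)/S,v-w+(y-1.5)/S); return np.r_[q,r/S,onz(a,*q,z)]
E
python3 - <<'E'
from h import *
a=load('w5'); t=-.186; X=np.array([np.cos(t),np.sin(t)]);Y=np.array([-X[1],X[0]])
z=.2577
P=cloud(a);print('pad z',P[187,173,2],P[166,333,2])
L=[]
for u,v in((173,187),(333,166)):
    p=padfit(a,u,v,z);print(p); L.append(p[3:5])
L=np.array(L);d=L[1]-L[0];print('lid len',np.linalg.norm(d),'ang',np.arctan2(d[1],d[0]),'centre',L.mean(0)-.038*Y)
blobs(a,(5,150,120),(20,255,255),(170,340,105,160),.078,'catch')
E
```

```text
pad z 0.25830150743300795 0.2573430832809826
[173.0625     188.1875      15.35000038   0.46627969  -0.29756444
   0.2577    ]
[ 3.33062500e+02  1.66437500e+02  1.69249992e+01  5.63895938e-01
 -3.14270045e-01  2.57700000e-01]
lid len 0.09903539489331223 ang -0.1694935297008738 centre [ 0.5080605  -0.34326181]
catch [308 115  18  14 158] [316.1 122. ] [ 0.5914 -0.3042  0.078 ]
catch [185 131  18  13 157] [193.6 137.6] [ 0.4444 -0.2767  0.078 ]
```

step_arm(
  delta_pos=[
    [-0.03, -0.1, -0.3],
    [0, 0, -0.6],
    [0, 0, -0.8],
    [0, 0, -0.8],
    [0, 0, -0.8],
    [0, 0, -0.8],
    [0, 0, -0.7],
    [0, 0, -0.48],
    [0, 0, 0],
    [0, 0, 0],
  ],
  turn=[0, 0, 0, 0, 0, 0, 0, 0, 0, 0],
)

```text
time: 18.9
ee_pos: [0.5076, -0.3477, 0.1307]
eef_rot: [0.807, 0.59, 0.0, 0.0]
ft_force: [-0.6, -0.2, -1.7]
width: 0.0288
grip_force: 35.0
```

Run:
```python
from h import *
a=snap('wrist','w6');b=snap('scene','s6')
s=read_state();print(s['time'],s['ee_pos'],s['width'])
t=-.186;Y=np.array([-np.sin(t),np.cos(t)]);z=s['ee_pos'][2]-.0045
L=[]
for u,v in((173,187),(333,166)):
    p=padfit(a,u,v,z);print(p); L.append(p[3:5])
L=np.array(L);d=L[1]-L[0];print('lid ang',np.arctan2(d[1],d[0]),'centre',L.mean(0)-.038*Y)
blobs(a,(5,150,120),(20,255,255),(100,400,60,190),.078,'catch')
blobs(b,(5,150,120),(20,255,255),(265,340,90,150),.08,'catch',3)
cv2.imwrite('pics/c6.png',cv2.cvtColor(a['image'][60:300],cv2.COLOR_RGB2BGR))
```

```text
19.0 [ 0.5081088  -0.34795328  0.13157012] 0.029192337540974604
[ 1.72687500e+02  1.87062500e+02  1.60625000e+01  4.66286330e-01
 -2.99687681e-01  1.27070121e-01]
[ 3.31187500e+02  1.67562500e+02  1.54250002e+01  5.62578477e-01
 -3.17523192e-01  1.27070121e-01]
lid ang -0.1831472875135278 centre [ 0.50740509 -0.34595001]
catch [336 116  22   9 119] [347.2 120.9] [ 0.5913 -0.3     0.078 ]
catch [143 141  24  10 149] [154.1 145.8] [ 0.4463 -0.2733  0.078 ]
catch [275 111   5   5  14] [277.  113.1] [ 0.5891 -0.3007  0.08  ]
catch [325 117   3   3   5] [326.2 118.2] [ 0.4183 -0.3835  0.08  ]
catch [305 132   3   7  17] [305.8 135.1] [ 0.4344 -0.258   0.08  ]
```

View pics/c6.png

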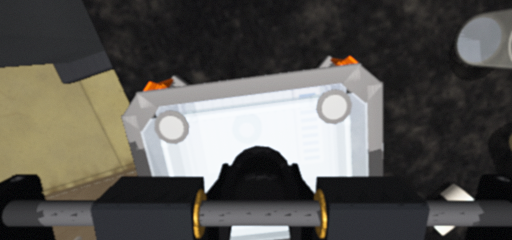

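The clear lid hides the inner half of the catches. Both catches sit evenly past the lid's clipped corners, at (154,146) and (347,121). I'll check the y offset using the outer edges of the catches.

Run:
```python
from h import *
t=-.186;X=np.array([np.cos(t),np.sin(t)]);Y=np.array([-X[1],X[0]])
for n,pts in(('w0',[(300,40),(251,149),(383,104),(321,201)]),('w5',[(317,114.5),(193,130.5)]),('w6',[(347,115.5),(154,140.5)]),('w3',[])):
    a=load(n);h=cv2.cvtColor(a['image'],cv2.COLOR_RGB2HSV);m=cv2.inRange(h,(5,150,120),(20,255,255))
    roi=(slice(30,215),slice(130,400)); M=np.zeros_like(m);M[roi]=m[roi]
    N,lab,st,ce=cv2.connectedComponentsWithStats(M)
    for i in range(1,N):
        if st[i,4]<80 or st[i,4]>600: continue
        v,u=np.nonzero(lab==i); W=np.array([onz(a,x,y,.083)[:2] for x,y in zip(u,v)])-[.5076,-.347]
        bx,by=W@X,W@Y; print(n,'x',np.percentile(bx,[1,99]).round(4),'y',np.percentile(by,[1,99]).round(4))
```

```text
w0 x [0.0648 0.0846] y [0.0507 0.0687]
w0 x [0.0645 0.0845] y [-0.0649 -0.0415]
w0 x [-0.0825 -0.0655] y [0.0498 0.0686]
w0 x [-0.0819 -0.0646] y [-0.0633 -0.041 ]
w5 x [0.0644 0.0832] y [0.0514 0.0653]
w5 x [-0.0841 -0.0647] y [0.051  0.0651]
w6 x [0.0641 0.0791] y [0.0599 0.0653]
w6 x [-0.0805 -0.0632] y [0.0591 0.0654]
w3 x [-0.0846 -0.0682] y [-0.0676 -0.048 ]
w3 x [-0.0854 -0.0681] y [0.0455 0.0652]
```

step_arm(
  delta_pos=[
    [0, 0, -0.4],
    [0, 0, -0.4],
    [0, 0, -0.4],
    [0, 0, -0.15],
    [0, 0, -0.15],
    [0, 0, -0.15],
  ],
  turn=[0, 0, 0, 0, 0, 0],
)

```text
time: 19.6
ee_pos: [0.5077, -0.3478, 0.0891]
eef_rot: [0.807, 0.59, 0.0, 0.0]
ft_force: [-0.5, 0.3, -1.3]
width: 0.0294
grip_force: 35.0
```

step_arm(
  delta_pos=[
    [0, 0, -0.12],
    [0, 0, -0.12],
    [0, 0, -0.12],
    [0, 0, 0],
  ],
  turn=[0, 0, 0, 0],
)

```text
time: 20.0
ee_pos: [0.5075, -0.348, 0.0801]
eef_rot: [0.807, 0.59, -0.0, 0.0]
ft_force: [-0.4, -1.6, -1.3]
width: 0.0294
grip_force: 35.0
```

step_arm(
  delta_pos=[
    [0, -0.02, -0.06],
    [0, 0, -0.06],
    [0, 0, -0.03],
    [0, 0, 0],
  ],
  turn=[0, 0, 0, 0],
)

```text
time: 20.4
ee_pos: [0.5073, -0.3491, 0.0768]
eef_rot: [0.807, 0.59, -0.0, 0.0]
ft_force: [-4.2, -4.8, 2.1]
width: 0.029
grip_force: 35.0
```

step_arm(
  delta_pos=[
    [0, 0, 0],
    [0, 0, 0],
    [0, 0, 0],
    [0, 0, 0],
    [0, 0, 0.2],
    [0, 0, 0.5],
    [0, 0, 0.8],
    [0, 0, 0.8],
    [0, 0, 0.8],
    [0, 0, 0.5],
    [0, 0, 0.2],
    [0, 0, 0],
  ],
  turn=[0, 0, 0, 0, 0, 0, 0, 0, 0, 0, 0, 0],
  grip=0.4,
)

```text
time: 21.6
ee_pos: [0.5078, -0.3483, 0.1722]
eef_rot: [0.807, 0.59, 0.0, 0.001]
ft_force: [0.1, 0.0, 0.8]
width: 0.0521
grip_force: 0.0
```

Run:
```python
from h import *
a=snap('wrist','w7')
s=read_state();print(s['time'],s['ee_pos'],s['width'],s['ft_force'])
P=cloud(a)
C=np.array([.5075,-.3465]);t=-.186;X=np.array([np.cos(t),np.sin(t)]);Y=np.array([-X[1],X[0]])
for n,sx,sy in(('a',1,1),('b',-1,1),('c',-1,-1),('d',1,-1)):
    w=C+X*.05*sx+Y*.038*sy; q=proj(a,np.r_[w,.072]);print(n,w.round(4),q.round(0), P[int(q[1])-3:int(q[1])+4,int(q[0])-3:int(q[0])+4,2].mean().round(4) if 0<q[1]<375 else '')
cv2.imwrite('pics/w7b.png',cv2.cvtColor(a['image'],cv2.COLOR_RGB2BGR))
```

```text
21.65 [ 0.50746575 -0.34815553  0.17128962] 0.052073459761673525 [ 0.25540331 -0.32938205 -0.99422943]
a [ 0.5637 -0.3184] [307. 147.] 0.0798
b [ 0.4654 -0.2999] [202. 160.] 0.0736
c [ 0.4513 -0.3746] [215. 232.] 0.1813
d [ 0.5496 -0.3931] [312. 221.] 0.1039
```

View pics/w7.png

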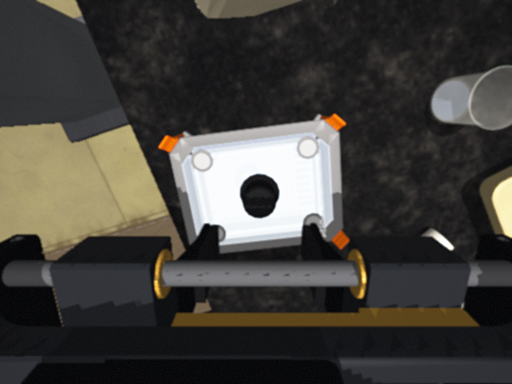

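The lid lies square: the pads at (202,160) and (307,147) match their predicted spots, and the catches overlap the corners. Pressing pad a first.

step_arm(
  delta_pos=[
    [0.5, 0.3, 0],
    [0.9, 0.5, 0],
    [0.84, 0.4, 0],
    [0, 0, -0.6],
    [0, 0, -0.9],
    [0, 0, -0.9],
    [0, 0, -0.8],
    [0, 0, -0.4],
    [0, 0, -0.16],
    [0, 0, 0],
  ],
  turn=[0, 0, 0, 0, 0, 0, 0, 0, 0, 0],
  grip=1,
)

```text
time: 22.65
ee_pos: [0.5636, -0.318, 0.0772]
eef_rot: [0.807, 0.59, -0.0, -0.0]
ft_force: [-0.4, 0.5, 0.3]
width: 0.0006
grip_force: 0.0
```

step_arm(
  delta_pos=[
    [0, 0, -0.08],
    [0, 0, -0.08],
    [0, 0, -0.08],
    [0, 0, -0.08],
    [0, 0, -0.08],
  ],
  turn=[0, 0, 0, 0, 0],
)

```text
time: 23.15
ee_pos: [0.5639, -0.32, 0.0698]
eef_rot: [0.807, 0.59, -0.0, 0.002]
ft_force: [-6.0, -1.3, 20.7]
width: 0.0007
grip_force: 10.1
```

step_arm(
  delta_pos=[
    [0, 0, -0.08],
    [0, 0, -0.08],
  ],
  turn=[0, 0],
)

```text
time: 23.35
ee_pos: [0.5644, -0.3187, 0.0645]
eef_rot: [0.807, 0.59, 0.001, 0.001]
ft_force: [0.8, -0.3, 6.4]
width: -0.0002
grip_force: 3.0
```

step_arm(
  delta_pos=[
    [0, 0, -0.04],
    [0, 0, 0],
  ],
  turn=[0, 0],
)

```text
time: 23.55
ee_pos: [0.5645, -0.3185, 0.0635]
eef_rot: [0.807, 0.59, 0.001, 0.001]
ft_force: [0.6, -0.5, 7.3]
width: 0.0005
grip_force: 3.4
```

Pad a snapped: the force fell from 21 N to 6 N at 64.5 mm. Next is b.

step_arm(
  delta_pos=[
    [0, 0, 0.5],
    [0, 0, 0.8],
    [-0.8, 0.15, 0],
    [-1, 0.19, 0],
    [-1, 0.19, 0],
    [-0.83, 0.15, 0],
    [-0.3, 0.06, -0.3],
    [0, 0, -0.3],
    [0, 0, -0.1],
    [0, 0, 0],
  ],
  turn=[0, 0, 0, 0, 0, 0, 0, 0, 0, 0],
)

```text
time: 24.55
ee_pos: [0.4659, -0.2993, 0.0768]
eef_rot: [0.807, 0.591, 0.0, -0.001]
ft_force: [0.3, -0.7, -0.2]
width: 0.0006
grip_force: 0.0
```

step_arm(
  delta_pos=[
    [0, 0, -0.08],
    [0, 0, -0.08],
    [0, 0, -0.08],
    [0, 0, -0.08],
    [0, 0, -0.08],
  ],
  turn=[0, 0, 0, 0, 0],
)

```text
time: 25.05
ee_pos: [0.4667, -0.2998, 0.0685]
eef_rot: [0.807, 0.591, 0.001, 0.001]
ft_force: [-0.5, 0.7, 0.8]
width: 0.0002
grip_force: 0.4
```

step_arm(
  delta_pos=[
    [0, 0, -0.08],
    [0, 0, -0.08],
  ],
  turn=[0, 0],
)

```text
time: 25.25
ee_pos: [0.4658, -0.2996, 0.0637]
eef_rot: [0.807, 0.591, 0.0, 0.0]
ft_force: [1.8, 1.5, 6.1]
width: 0.0004
grip_force: 2.6
```

step_arm(
  delta_pos=[
    [0, 0, -0.04],
    [0, 0, 0],
  ],
  turn=[0, 0],
)

```text
time: 25.45
ee_pos: [0.4658, -0.2996, 0.0629]
eef_rot: [0.807, 0.591, 0.0, 0.0]
ft_force: [0.4, 1.2, 6.1]
width: 0.0006
grip_force: 3.1
```

step_arm(
  delta_pos=[
    [0, 0, 0.4],
    [0, 0, 0.4],
    [0, 0, 0.5],
    [0, 0, 0],
  ],
  turn=[0, 0, 0, 0],
)

```text
time: 25.85
ee_pos: [0.4662, -0.3004, 0.0973]
eef_rot: [0.807, 0.59, 0.0, 0.001]
ft_force: [-0.4, 0.0, 0.3]
width: 0.0004
grip_force: 0.0
```

```bash
cat >> h.py <<'E'
def heights(fn):
    a=snap('wrist',fn);s=read_state();print(s['time'],s['ee_pos'],s['ft_force'])
    P=cloud(a);C=np.array([.5075,-.3465]);t=-.186;X=np.array([np.cos(t),np.sin(t)]);Y=np.array([-X[1],X[0]])
    W=P[...,:2]-C;bx=W@X;by=W@Y
    m=(P[...,2]>.055)&(P[...,2]<.09)
    for n,sx,sy in(('a',1,1),('b',-1,1),('c',-1,-1),('d',1,-1)):
        k=m&(np.hypot(bx-.05*sx,by-.038*sy)<.008); print(n,k.sum(),(np.percentile(P[k][:,2],[10,50,90])*1000).round(1) if k.sum()>5 else '')
    k=m&(abs(bx)<.06)&(abs(by)<.048)&(np.hypot(bx,by)>.025)
    A=np.c_[bx[k],by[k],np.ones(k.sum())];z=P[k][:,2]
    for _ in range(5):
        f=np.linalg.lstsq(A,z,rcond=None)[0];r=abs(z-A@f);q=r<2.5*np.median(r)+1e-4;A,z=A[q],z[q]
    print('plane mm abcd',[round(1000*(f[0]*.05*i+f[1]*.038*j+f[2]),1) for i,j in((1,1),(-1,1),(-1,-1),(1,-1))],len(z))
E
python3 -c "
from h import *
heights('w8')"
```

```text
25.9 [ 0.46577682 -0.3001879   0.09623312] [-0.0964196   0.09000464 -0.41643233]
a 353 [66.7 67.6 68.5]
b 259 [66.5 67.3 68.1]
c 85 [70.8 71.7 72.3]
d 283 [71.1 71.9 72.5]
plane mm abcd [np.float64(66.8), np.float64(66.8), np.float64(71.4), np.float64(71.4)] 6503
```

a and b are both down at about 66.8 mm (the depth reading has a small bias). c and d are still up at 71.4 mm. Next is c.

step_arm(
  delta_pos=[
    [-0.16, -0.8, 0],
    [-0.2, -1, 0],
    [-0.15, -0.8, 0],
    [-0.05, -0.39, -0.2],
    [0, 0, -0.4],
    [0, 0, -0.2],
    [0, 0, 0],
    [0, 0, -0.08],
    [0, 0, -0.08],
  ],
  turn=[0, 0, 0, 0, 0, 0, 0, 0, 0],
)

```text
time: 26.8
ee_pos: [0.4518, -0.3739, 0.0712]
eef_rot: [0.807, 0.591, 0.0, 0.0]
ft_force: [-0.6, 0.2, -0.6]
width: 0.0003
grip_force: 0.0
```

step_arm(
  delta_pos=[
    [0, 0, -0.08],
    [0, 0, -0.08],
    [0, 0, -0.08],
  ],
  turn=[0, 0, 0],
)

```text
time: 27.1
ee_pos: [0.4519, -0.3741, 0.0658]
eef_rot: [0.807, 0.591, 0.0, 0.0]
ft_force: [-2.4, 1.7, 6.8]
width: 0.0005
grip_force: 3.2
```

step_arm(
  delta_pos=[
    [0, 0, -0.08],
    [0, 0, -0.08],
  ],
  turn=[0, 0],
)

```text
time: 27.3
ee_pos: [0.4517, -0.3743, 0.0621]
eef_rot: [0.807, 0.591, 0.0, 0.0]
ft_force: [-3.3, 2.8, 7.5]
width: 0.0006
grip_force: 3.1
```

step_arm(
  delta_pos=[
    [0, 0, -0.02],
    [0, 0, 0],
    [0, 0, 0.4],
    [0, 0, 0.4],
    [0, 0, 0.58],
    [0, 0, 0],
  ],
  turn=[0, 0, 0, 0, 0, 0],
)

```text
time: 27.9
ee_pos: [0.4525, -0.3753, 0.0978]
eef_rot: [0.807, 0.59, 0.0, 0.002]
ft_force: [-0.0, -0.4, -0.5]
width: 0.0
grip_force: 0.0
```

```bash
python3 -c "
from h import *
heights('w9')"
```

```text
27.95 [ 0.45201204 -0.37496832  0.09656103] [ 0.08718888 -0.6052095  -0.78482312]
a 483 [66.2 67.  67.9]
b 464 [66.1 67.  67.9]
c 265 [66.  66.8 67.6]
d 356 [66.2 67.1 67.9]
plane mm abcd [np.float64(66.3), np.float64(66.1), np.float64(66.1), np.float64(66.2)] 16842
```

step_arm(
  delta_pos=[
    [0.8, -0.15, 0],
    [1, -0.19, 0],
    [1, -0.19, 0],
    [0.83, -0.15, 0],
    [0.3, -0.06, -0.2],
    [0, 0, -0.4],
    [0, 0, -0.2],
    [0, 0, 0],
    [0, 0, -0.08],
    [0, 0, -0.08],
  ],
  turn=[0, 0, 0, 0, 0, 0, 0, 0, 0, 0],
)

```text
time: 28.95
ee_pos: [0.5493, -0.3933, 0.0715]
eef_rot: [0.807, 0.59, 0.0, 0.0]
ft_force: [-0.3, -0.3, -0.0]
width: 0.0
grip_force: 0.0
```

step_arm(
  delta_pos=[
    [0, 0, -0.08],
    [0, 0, -0.08],
    [0, 0, -0.08],
  ],
  turn=[0, 0, 0],
)

```text
time: 29.25
ee_pos: [0.5496, -0.393, 0.0651]
eef_rot: [0.807, 0.59, 0.0, 0.0]
ft_force: [-0.1, 0.3, 2.4]
width: 0.0004
grip_force: 1.3
```

step_arm(
  delta_pos=[
    [0, 0, -0.08],
    [0, 0, -0.06],
    [0, 0, 0],
  ],
  turn=[0, 0, 0],
)

```text
time: 29.55
ee_pos: [0.5497, -0.393, 0.062]
eef_rot: [0.807, 0.59, 0.0, 0.0]
ft_force: [-2.3, 0.7, 6.9]
width: 0.0004
grip_force: 3.1
```

step_arm(
  delta_pos=[
    [0, 0, 0.4],
    [0, 0, 0.8],
    [0, 0, 1],
    [0, 0, 1],
    [0, 0, 1],
    [0, 0.4, 0.5],
    [0, 0.5, 0],
    [0, 0.5, 0],
    [0, 0.4, 0],
    [0, 0, 0],
    [0, 0, 0],
  ],
  turn=[0, 0, 0, 0, 0, 0, 0, 0, 0, 0, 0],
)

```text
time: 30.65
ee_pos: [0.5493, -0.3477, 0.1785]
eef_rot: [0.807, 0.591, -0.0, -0.0]
ft_force: [0.4, -0.6, -0.4]
width: 0.0006
grip_force: 0.0
```

```bash
python3 -c "
from h import *
heights('w10');a=load('w10')
blobs(a,(0,0,0),(180,255,40),(200,320,130,235),.09,'knob',60)"
```

```text
30.7 [ 0.54922304 -0.34831552  0.17853107] [ 0.00347082 -0.81626319  0.32826267]
a 205 [66.1 67.  67.9]
b 200 [66.  66.8 67.7]
c 30 [65.6 66.6 67.3]
d 59 [66.1 67.  67.7]
plane mm abcd [np.float64(66.2), np.float64(66.1), np.float64(66.0), np.float64(66.1)] 6488
knob [200 130  38  12 344] [215.4 134.6] [ 0.5293 -0.281   0.09  ]
knob [239 130  37   7 145] [253.7 132. ] [ 0.5623 -0.2891  0.09  ]
knob [ 294  130   26  105 1915] [308.8 180.2] [ 0.5973 -0.3462  0.09  ]
knob [ 203  186   36   39 1095] [220.  204.5] [ 0.5109 -0.3437  0.09  ]
knob [262 223  13  12 128] [268.3 229.5] [ 0.5469 -0.3822  0.09  ]
knob [246 224  13  11 118] [251.9 229.9] [ 0.5316 -0.3778  0.09  ]
```

All four pads read level to within 0.2 mm, and the contact heights agree with 65 mm. The gripper is clear, so I'm handing the job in.

```bash
python3 -c "
from bench import *
print(close_job())"
```

```text
the job is handed in; nothing more can be done
None
```

The job is handed in at about 31 s. The green specimen is in the dry box, polished face up and clear of the cartridge. The lid's four corners are pressed down and read level to within 0.2 mm; I got no verdict back from the judge.

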